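Set out a drawer front for edge trimming

TASK

Get the drawer front ready for edge trimming: lay the cork block centrally between the two bearers, lengthways like them, as a middle support, then lay the drawer front centrally on top across both bearers with its pull upwards. Put the edge trimmer beside the short end of the drawer front that is on the side of the brown edging coil, and stand the tape measure beside the other short end, on the side of the tin; each goes opposite the middle of that end, parallel to it, with a gap of about 50 mm to the drawer front. Leave the coil and the tin where they are and let go of everything.

Things in the scene. Friction and masses are not known exactly. Their poses are not given: they have to be found in the camera images.
- bearers: two dark wooden bearers, parallel, fixed to the bench as one unit; each is 96 mm long, 26 mm wide and 30 mm high, and their centre lines are 164 mm apart (138 mm clear between them). Origin on the bench midway between them; x along the bearers (away from the robot), y across them (to the robot's left), each within about 10 degrees, z up
- front_pull (a point): middle of the bar pull on the loose drawer front: a white panel with a grey field, 110 (x) by 215 (y) by 16 mm, about 0.3 kg, pull upwards. The dark pull is a square bar 12 mm thick (x), 110 mm long (y), over the panel's centre, this point 46 mm above the panel's underside (30 mm above its upper face), on feet 44 mm either side. z up. Pinch the bar from above across x
- cork_block_mid (a point): the centre of a loose brown cork block, 61 mm (x) by 101 mm (y) by 30 mm high, flat on the bench; the point is 15 mm above its underside. z up. It can be gripped across x
- trimmer_mid (a point): the centre of a loose black hand edge trimmer with an orange top, 51 mm (x) by 90 mm (y) by 37 mm high; the point is 18.5 mm above its underside. z up. It can be gripped across x; to be laid with y parallel to the short ends of the drawer front
- tape_rule_mid (a point): the centre of a loose yellow and black tape measure standing on its foot, 37 mm (x) by 70 mm (y) by 64 mm high; the point is 32 mm above its underside. z up. It can be gripped across x; to be stood with y parallel to the short ends of the drawer front
- coil: a coil of brown edging lying flat on the bench, 120 mm across and 22 mm high, behind and to one side of the bearers; origin at the centre of its underside. Not to be moved: it shows the trimmer's side
- tin: an open grey tin of short wooden dowels, 70 mm across and 58 mm high, behind and to the other side of the bearers; origin at the centre of its underside. Not to be moved: it shows the tape measure's side
There are look-alikes about, which are no part of the job. What is shaped like the part that bears tape_rule_mid but green or turquoise is not meant.

How it is judged:
On the way, in this order (a step that is already met when the one before it is completed fails the run):
1. the cork block lies flat on the bench, centred between the bearers and lengthways like them (x of cork_block_mid in the frame of bearers between -0.015 and 0.015 m and y of cork_block_mid in the frame of bearers between -0.012 and 0.012 m and angle between the y axis of cork_block_mid and the x axis of bearers, either way round below 0.17 rad and height (world z) of cork_block_mid between 0.011 and 0.019 m and angle between cork_block_mid's own z axis and vertical below 0.08 rad), for 0.2 s.
2. the drawer front lies level and centred across both bearers, over the cork block (all of step 1 and x of front_pull in the frame of bearers between -0.015 and 0.015 m and y of front_pull in the frame of bearers between -0.015 and 0.015 m and angle between the y axis of front_pull and the y axis of bearers, either way round below 0.12 rad and height (world z) of front_pull between 0.072 and 0.08 m and angle between front_pull's own z axis and vertical below 0.05 rad), for 0.2 s.
At the end, for the whole second after the job is handed in: Cork block flat, centred between the bearers (12 mm across, 15 along, 10 deg); front level on the bearers, pull up, centred 15 mm, square 7 deg; trimmer (coil's side) and tape measure (tin's side) upright, gap 50 +/- 15 mm, 20 mm off the end's middle, parallel 11 deg; all released, at rest (all of step 2 and (y of trimmer_mid in the frame of front_pull between 0.168 and 0.198 m or y of trimmer_mid in the frame of front_pull between -0.198 and -0.168 m) and x of trimmer_mid in the frame of front_pull between -0.02 and 0.02 m and angle between the y axis of each of trimmer_mid, tape_rule_mid and the x axis of front_pull, either way round below 0.2 rad and height (world z) of trimmer_mid between 0.0135 and 0.0235 m and angle between each of trimmer_mid, tape_rule_mid's own z axis and vertical below 0.1 rad and (y of tape_rule_mid in the frame of front_pull between 0.161 and 0.191 m or y of tape_rule_mid in the frame of front_pull between -0.191 and -0.161 m) and x of tape_rule_mid in the frame of front_pull between -0.02 and 0.02 m and height (world z) of tape_rule_mid between 0.027 and 0.037 m and ((y of each of coil, trimmer_mid in the frame of bearers above 0 m and y of tape_rule_mid in the frame of bearers below 0 m) or (y of each of coil, trimmer_mid in the frame of bearers below 0 m and y of tape_rule_mid in the frame of bearers above 0 m)) and linear speed of each of cork_block, drawer_front, trimmer, tape_rule below 0.02 m/s); the robot touches nothing.
It fails at once if the coil is moved by more than 15 mm (distance of coil from where it was at the start of the episode above 0.015 m).
It fails at once if the tin is moved by more than 15 mm (distance of tin from where it was at the start of the episode above 0.015 m).
It also fails if it takes over 120 s, if anything falls off the work surface, if the arm or the gripper's body presses on something with over 40 N, if the wrist force passes 120 N, or if a joint passes its speed limit or range.

ROBOT

A 6-joint arm with a two-finger parallel gripper is mounted at the origin on the work surface; the furniture and walls round the work are solid. World frame = base frame: x ahead of the robot, y to its left, z up, the work surface at z = 0. Lengths are in m, angles in rad, forces in N, time in s.
With the tool pointing down it reaches from about 0.4 to 0.825 m from the base axis. Payload 7 kg.
Tool frame: the origin (TCP) lies on the mounting face of the last link; the fingertips stand 178 mm ahead of it and the grasp point (between the pads) lies 159 mm ahead of it; z points along the fingers, y is the direction in which the jaws open and shut (so a half turn about z gives the same grasp; the last joint's range is limited). The gripper opens to 88 mm and grips with 3 to 60 N. Pads are 19 mm wide; open, the fingers measure 130 mm over their backs; the gripper's body (78 mm by 193 mm) begins 47 mm behind the grasp point.
Start: joints at [1.427, 0.359, 0.012, 0, -1.224, -0.288], TCP at [0.282, 0.613, 0.405] pointing down, gripper open.
Joint ranges: [-3.07, 3.07], [-1.43, 2.12], [-1.02, 1.25], [-3.03, 1.67], [-3.05, -0], [-3.03, 3.03]. Speed limits (rad/s): [2.39, 2.39, 3.01, 3.14, 3.14, 3.14].

INTERFACE

Orientations are given as [roll, pitch, yaw] about the fixed x, y, z axes, in that order (R = Rz(yaw) Ry(pitch) Rx(roll)).
In Python, from station import * gives the robot as it stands.
- The arm moves only by the tool arm_command, never from a script. Its argument "targets" is a list of rows, each a list of 3 entries, a list of its own where there are three numbers: the turn, a rotation vector about the world's x, y, z in rad, then the shift along the world's x, y, z in mm, then the closure, from 0 (fully open) to 1 (shut). In form: [[[wx, wy, wz], [tx, ty, tz], fingers], ...]. A call has 1 to 8 rows; each row shifts and turns the commanded pose from where the row before left it; what a row does not reach is not made up. A row lasts 1/10 s, in which the tool goes at most 50 mm and 8.59 degrees, less where a joint would pass 70% of its speed; a pose out of reach is approached as far as the arm can. A call with a gripper value outside its range is refused whole. The fingers move at their own pace and stop on an object; "squeeze" is the grip in N (left out, the last holds). Time passes only in rows, so rows that do not move let the fingers close. It gives the time, the measured TCP pose, the force and the opening at its end, in the units of the state.
- get_state(): the state, without advancing time (a new reading comes with each control period).
- grab_frame(name): name is "scene" or "top" or "wrist"; returns (picture, depth): 480x640x3 uint8, red, green, blue; 480x640 float32, m along the optical axis (not along the pixel's ray), 0 where there is no reading.
- camera_params(name): a dict with "mtx" (3x3 intrinsics, pixels), "eye" and "orientation" of the camera in the world. Camera axes: x right, y down, z forward; pixel columns grow to the right and rows downward; lengths in m; the calibration is good to about 2 mm. A picture is of the moment at which its call begins: read the wrist's pose just before it. camera_params takes no time and is no camera call; for the wrist camera it gives the pose at the moment of the call.
- job_done(): hands the job in, once; it reports no verdict.
The state is a dict: "t": time; "q": joint angles; "qd": joint speeds; "joint_efforts": joint torques, N m; "eef_pos": TCP position; "ee_rot": TCP orientation; "force": force on the tool from outside, world axes, zero at the start; "moment": the same for the moment, N m; "width": finger opening in m.
Only numpy, scipy, OpenCV 4.12 (cv2) and the standard library are available. Lean on these libraries where they do the work, as an engineer would, in place of code of your own. Each camera call takes 0.05 s, during which the arm holds its last target.

## Working session

There is one attempt and no reset: what is moved stays moved. The work goes in short steps, Python scripts to look and compute and a tool call to move; the robot and the scene stay as the last step left them, time stands still between calls to the robot, and variables do not carry over. Pictures are saved under pics/ and viewed, and the job is handed in when it is done.

Besides the shell and the picture viewer there is one more tool, called after "Emit:" as a command line: name --argument value ..., lists and objects as JSON in quotes. arm_command: Moves the arm, as the interface text tells. Its arguments: {"type":"object","properties":{"targets":{"type":"array"},"squeeze":{"type":"number"}},"required":["targets"]}

```bash
ls; mkdir -p pics; python3 - <<'E'
from station import *
import cv2,numpy as np
print(get_state())
for n in("scene","top"):
    p,d=grab_frame(n); cv2.imwrite(f"pics/{n}0.png",p[:,:,::-1]); np.savez(f"{n}0.npz",p=p,d=d); print(n,camera_params(n))
E
```

```text
pics
{'t': 0.0, 'q': array([ 1.42714229e+00,  3.59341148e-01,  1.10488501e-02, -3.48056390e-04,
       -1.22409463e+00, -2.88074766e-01]), 'qd': array([-0.00011899,  0.00120512, -0.0018012 , -0.00174889,  0.0021438 ,
        0.00039634]), 'joint_efforts': array([ 5.00635906e-04, -5.82717168e+01,  2.93061858e+01,  6.99752882e+00,
        6.89646535e-03, -1.58378393e-04]), 'eef_pos': array([0.28238159, 0.61286736, 0.40374805]), 'ee_rot': array([ 3.13997463e+00, -1.38229588e-04, -4.31847223e-01]), 'force': array([-0.77277982, -0.45001689,  0.18182558]), 'moment': array([-0.0179924 ,  0.03783623, -0.03844613]), 'width': 0.08754877078220774}
scene {'mtx': array([[455.23052072,   0.        , 315.95504248],
       [  0.        , 455.23052072, 241.00606917],
       [  0.        ,   0.        ,   1.        ]]), 'eye': array([ 0.06965726, -0.60470462,  0.9763657 ]), 'orientation': array([-2.45212224,  0.00539822, -0.62406117])}
top {'mtx': array([[575.62159997,   0.        , 324.88954804],
       [  0.        , 575.62159997, 241.29043988],
       [  0.        ,   0.        ,   1.        ]]), 'eye': array([ 0.29890389, -0.01155772,  1.33283803]), 'orientation': array([-2.97221914,  0.01442233, -1.5614189 ])}
```

View pics/scene0.png

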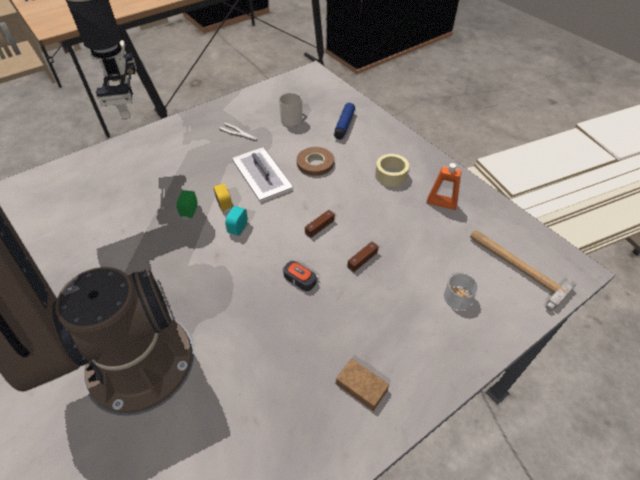

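View pics/top0.png

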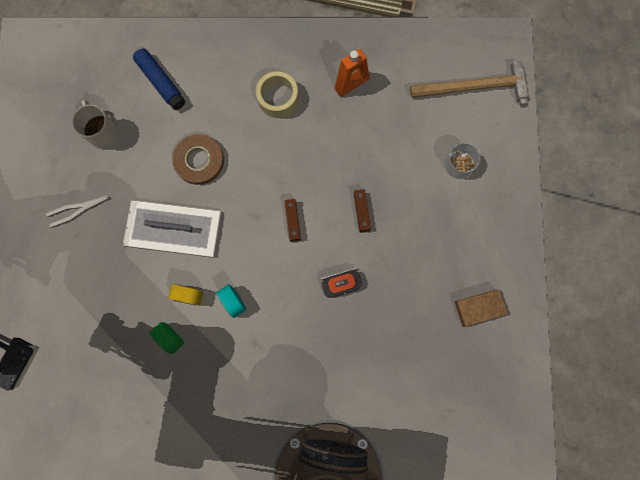

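Candidates in the top view:
- **Tape measure:** yellow (185,294). The turquoise (231,300) and green (167,337) blocks are look-alikes, so I take the yellow one.
- **Coil:** brown ring (198,158), not the cream roll (277,92).
- **Tin:** grey with dowels (464,160), not the mug (95,122).
- **Trimmer:** (342,284).
- **Cork:** (482,308).
- **Front:** (173,229).
- **Bearers:** (292,220) and (362,211).

Next I measure these, with a close crop to check the choice.

```bash
cat > h.py <<'E'
import cv2,numpy as np
from scipy.spatial.transform import Rotation as Ro
from station import *
def world(d,c):
    v,u=np.mgrid[:480,:640]; K=c["mtx"]
    P=np.stack([(u-K[0,2])/K[0,0]*d,(v-K[1,2])/K[1,1]*d,d],-1)
    return P@Ro.from_euler("xyz",c["orientation"]).as_matrix().T+c["eye"]
def onplane(uv,z,c):
    K=c["mtx"];uv=np.asarray(uv,float).reshape(-1,2)
    r=np.c_[(uv[:,0]-K[0,2])/K[0,0],(uv[:,1]-K[1,2])/K[1,1],np.ones(len(uv))]@Ro.from_euler("xyz",c["orientation"]).as_matrix().T
    return c["eye"]+r*((z-c["eye"][2])/r[:,2])[:,None]
def rect(xy):
    (cx,cy),(w,h),a=cv2.minAreaRect((np.asarray(xy)*1000).astype(np.float32))
    if w<h: a+=90;w,h=h,w      # a = direction of long side, deg from world x
    a=(a+90)%180-90
    return np.round([cx,cy,w,h,a],1)
E
python3 - <<'E'
from h import *
z=np.load("top0.npz");p,d=z["p"],z["d"];c=camera_params("top");W=world(d,c)
print("bench z",np.median(W[330:400,360:440,2]),np.std(W[330:400,360:440,2]))
hsv=cv2.cvtColor(p,cv2.COLOR_RGB2HSV)
# name: box u0,v0,u1,v1, z of top, 
B=dict(bL=(280,192,305,248,.03),bR=(350,183,376,238,.03),front=(118,195,228,262,.016),cork=(450,284,515,333,.03),trim=(316,262,368,305,.037),tape=(163,280,208,310,.064),coil=(168,130,230,188,.022),tin=(440,138,488,184,.058),turq=(212,280,250,322,.064))
for n,(a,b,e,f,h) in B.items():
    w=W[b:f,a:e]; m=(w[...,2]>h*0.5)&(w[...,2]<h+.03)&(d[b:f,a:e]>0)
    hi=np.percentile(w[...,2][m],[50,95]) if m.sum() else None
    t=m&(w[...,2]>h-.006)
    k,l,s,_=cv2.connectedComponentsWithStats(t.astype(np.uint8)); i=1+np.argmax(s[1:,4])
    # ray on the top plane instead of raw depth xy
    vv,uu=np.nonzero(l==i); q=onplane(np.c_[uu+a,vv+b],h,c)
    print(n,t.sum(),np.round(hi,4),rect(q[:,:2]), "centroid",np.round(q[:,:2].mean(0)*1000,1))
cr=np.hstack([cv2.resize(p[265:355,140:260],(480,360),interpolation=2),cv2.resize(p[185:305,275:395],(310,360)if 0 else(360,360),interpolation=2)])[:, :800]
cv2.imwrite("pics/crop0.png",cr[:,:,::-1])
E
```

```text
bench z 0.00021219783748915866 0.08527413876996637
bL 456 [0.0302 0.0349] [572.6  86.8  96.8  26.2   8.2] centroid [572.4  86.9]
bR 451 [0.0301 0.0345] [596.3 -75.   96.7  26.5   8. ] centroid [595.8 -74.9]
front 3951 [0.0167 0.0212] [552.5 368.9 216.6 110.6  83.2] centroid [552.  368.4]
cork 1201 [0.0308 0.0352] [ 373.2 -342.6  100.9   59.8  -73.4] centroid [ 373.1 -343. ]
trim 514 [0.0333 0.0401] [426.2 -32.3  79.9  44.5 -71.8] centroid [426.  -29.5]
tape 383 [0.0618 0.0671] [395.7 321.3  63.   34.4  78.8] centroid [395.6 322.6]
coil 1571 [0.0219 0.0265] [720.9 315.5 121.2 118.7  63.2] centroid [720.5 315.8]
tin 104 [0.0456 0.0607] [ 734.1 -317.8   67.2   25.5   65. ] centroid [ 736.5 -320.3]
turq 393 [0.0618 0.067 ] [382.5 219.3  61.3  34.5  34.2] centroid [382.8 219.4]
```

View pics/crop0.png

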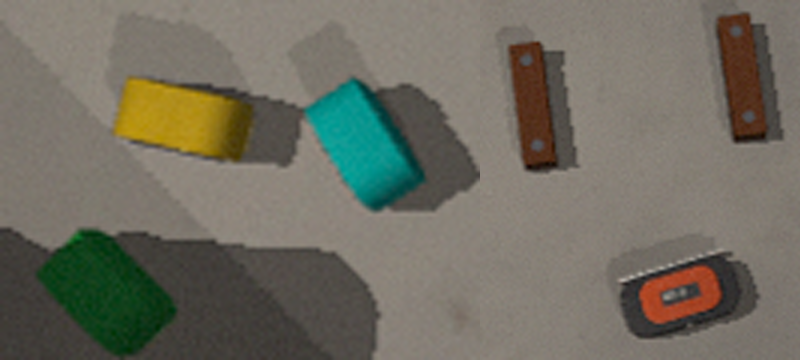

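Crop: yellow body at (185,118), turquoise at (365,145), green at (105,290). Yellow is the tape measure to use. The measured sizes agree with those given: bearers 96.8x26.3 and 163.5 apart, front 216x110, cork 101x60.

Now I move towards the cork.

Emit:
arm_command --targets '[[[0,0,-0.04],[28,-41,0],0],[[0,0,-0.04],[28,-41,0],0],[[0,0,-0.04],[28,-41,0],0],[[0,0,-0.04],[28,-41,0],0],[[0,0,-0.04],[28,-41,0],0],[[0,0,-0.04],[28,-41,0],0],[[0,0,-0.04],[28,-41,0],0],[[0,0,-0.04],[28,-41,0],0]]' --squeeze 25

```text
t: 0.9
eef_pos: [0.5071, 0.2832, 0.4046]
ee_rot: [3.141, 0.0, -0.753]
force: [0.4, 1.0, 0.2]
width: 0.0875
```

Emit:
arm_command --targets '[[[0,0,-0.038],[-9.5,-45,0],0],[[0,0,-0.038],[-9.5,-45,0],0],[[0,0,-0.038],[-9.5,-45,0],0],[[0,0,-0.038],[-9.5,-45,0],0],[[0,0,-0.038],[-9.5,-45,0],0],[[0,0,-0.038],[-9.5,-45,0],0],[[0,0,-0.038],[-9.5,-45,0],0],[[0,0,-0.038],[-9.5,-45,0],0]]'

```text
t: 1.7
eef_pos: [0.4295, -0.0766, 0.4047]
ee_rot: [-3.141, 0.0, -1.057]
force: [1.0, 0.2, -0.7]
width: 0.0876
```

Emit:
arm_command --targets '[[[0,0,-0.038],[-9.5,-45,0],0],[[0,0,-0.038],[-9.5,-45,0],0],[[0,0,-0.038],[-9.5,-45,0],0],[[0,0,-0.038],[-9.5,-45,0],0],[[0,0,-0.038],[-9.5,-45,0],0],[[0,0,-0.033],[-9.5,-42.5,0],0],[[0,0,0],[0,0,0],0],[[0,0,0],[0,0,0],0]]'

```text
t: 2.5
eef_pos: [0.3728, -0.3434, 0.404]
ee_rot: [3.141, 0.001, -1.282]
force: [0.4, 0.7, -0.2]
width: 0.0874
```

```bash
cat > w.py <<'E'
import sys
from h import *
n,h,ref=sys.argv[1],float(sys.argv[2]),np.array([float(x) for x in sys.argv[3:5]])
st=get_state();c=camera_params("wrist");p,d=grab_frame("wrist")
cv2.imwrite(f"pics/{n}.png",p[:,:,::-1]);W=world(d,c)
print("tcp",np.round(st["eef_pos"]*1000,1),"yaw deg",round(np.degrees(st["ee_rot"][2]),2),np.round(st["ee_rot"],4),"cam",np.round(c["eye"],3))
t=((abs(W[...,2]-h)<float(sys.argv[5]) if len(sys.argv)>5 else (W[...,2]>h-.006)&(W[...,2]<h+.006)))&(d>0)&(np.hypot(W[...,0]*1000-ref[0],W[...,1]*1000-ref[1])<140)
k,l,s,ce=cv2.connectedComponentsWithStats(t.astype(np.uint8))
for i in range(1,k):
    if s[i,4]<150: continue
    vv,uu=np.nonzero(l==i);q=onplane(np.c_[uu,vv],h,c)
    print("comp px",s[i],rect(q[:,:2]),"centroid",np.round(q[:,:2].mean(0)*1000,1),"zmed",np.median(W[vv,uu,2]).round(4))
E
python3 w.py cork1 0.03 373 -343
```

```text
tcp [ 372.8 -343.4  404. ] yaw deg -73.43 [ 3.1406e+00  1.1000e-03 -1.2817e+00] cam [ 0.395 -0.421  0.384]
comp px [ 288  160   60   96 5572] [ 373.3 -344.6   98.9   59.5  -73.3] centroid [ 373.9 -346.5] zmed 0.0301
```

View pics/cork1.png

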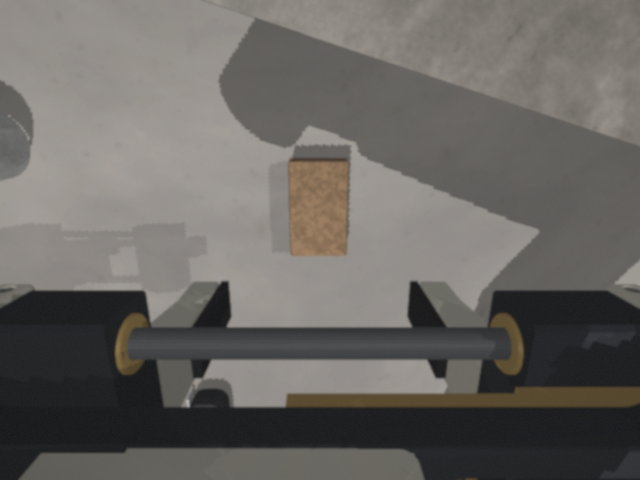

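The wrist view shows the cork at px (290–349, 157–256), squarely between the jaws, and the position agrees to 2 mm. I descend and grip.

Emit:
arm_command --targets '[[[0,0,0],[0,-1,-45],0],[[0,0,0],[0,0,-45],0],[[0,0,0],[0,0,-45],0],[[0,0,0],[0,0,-45],0],[[0,0,0],[0,0,-30],0],[[0,0,0],[0,0,-12],0],[[0,0,0],[0,0,0],1],[[0,0,0],[0,0,0],1]]'

```text
t: 3.35
eef_pos: [0.3745, -0.3433, 0.1839]
ee_rot: [-3.141, -0.001, -1.277]
force: [1.0, -0.7, 0.6]
width: 0.0768
```

Emit:
arm_command --targets '[[[0,0,0],[0,0,0],1],[[0,0,0],[0,0,0],1],[[0,0,0],[0,0,0],1]]'

```text
t: 3.65
eef_pos: [0.374, -0.3437, 0.1842]
ee_rot: [-3.139, -0.002, -1.279]
force: [0.3, 3.1, 8.4]
width: 0.0609
```

Emit:
arm_command --targets '[[[0,0,0],[0,0,30],1],[[0,0,0],[0,0,45],1],[[0,0,0],[0,0,45],1],[[0,0,0.142],[21,35,0],1],[[0,0,0.142],[21,35,0],1],[[0,0,0.142],[21,35,0],1],[[0,0,0.142],[21,35,0],1],[[0,0,0.142],[21,35,0],1]]'

```text
t: 4.45
eef_pos: [0.4788, -0.1671, 0.3036]
ee_rot: [-3.141, -0.001, -0.563]
force: [0.3, -0.6, -1.4]
width: 0.0608
```

Emit:
arm_command --targets '[[[0,0,0.142],[21,35,0],1],[[0,0,0.142],[21,35,0],1],[[0,0,0.142],[21,35,0],1],[[0,0,0.142],[21,35,0],1],[[0,0,0.142],[21,35,0],1],[[0,0,0],[0,0,0],1],[[0,0,0],[0,0,0],1],[[0,0,0],[0,0,0],1]]'

```text
t: 5.25
eef_pos: [0.5829, 0.006, 0.3028]
ee_rot: [-3.141, 0.0, 0.14]
force: [-0.0, -0.2, -0.9]
width: 0.0611
```

```bash
python3 w.py cork2 0.03 584 6
```

```text
tcp [582.9   6.  302.8] yaw deg 8.01 [-3.1415e+00  2.0000e-04  1.3990e-01] cam [0.662 0.017 0.283]
comp px [ 405  171   46  124 4228] [597.  -73.2  95.6  26.9   8.3] centroid [601.8 -72.8] zmed 0.0298
comp px [ 184  172   47  124 4215] [573.7  86.5  95.6  27.1   8.3] centroid [578.3  87.7] zmed 0.0296
```

View pics/cork2.png

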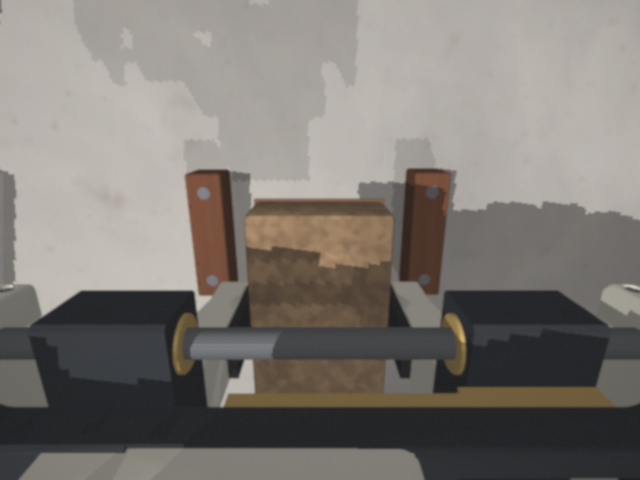

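Cork held at px (247–391, 203–395), between the bearers at (190–232) and (405–449). I lower it and open only partly, to 75 mm.

Emit:
arm_command --targets '[[[0,0,0.003],[2,0,-45],1],[[0,0,0],[0,0,-45],1],[[0,0,0],[0,0,-20],1],[[0,0,0],[0,0,-8],1],[[0,0,0],[0,0,-1],1],[[0,0,0],[0,0,0],1],[[0,0,0],[0,0,0],0.15],[[0,0,0],[0,0,0],0.15]]'

```text
t: 6.1
eef_pos: [0.5858, 0.0064, 0.1846]
ee_rot: [-3.141, -0.002, 0.144]
force: [-0.1, -0.4, 0.3]
width: 0.071
```

Emit:
arm_command --targets '[[[0,0,0],[0,0,0],0.15],[[0,0,0],[0,0,10],0.15],[[0,0,0],[0,0,30],0.15],[[0,0,0],[0,0,45],0.15],[[0,0,0],[0,0,45],0],[[0,0,0],[0,0,45],0],[[0,0,0],[0,0,0],0],[[0,0,0],[0,0,0],0]]'

```text
t: 6.9
eef_pos: [0.5854, 0.0066, 0.3609]
ee_rot: [-3.141, -0.004, 0.144]
force: [-0.7, -0.0, -1.6]
width: 0.0872
```

```bash
python3 w.py cork3 0.03 584 6
```

```text
tcp [585.4   6.6 360.9] yaw deg 8.26 [-3.1407 -0.0038  0.1442] cam [0.665 0.017 0.341]
comp px [ 286  167   68  107 6989] [584.8   5.4  99.   59.5   8.2] centroid [586.9   5.8] zmed 0.0302
comp px [ 210  168   37  103 2995] [574.   86.9  95.   26.9   8.4] centroid [575.7  87.2] zmed 0.0296
comp px [ 390  168   37  103 2998] [597.4 -73.3  94.9  26.8   8.3] centroid [599.2 -73.1] zmed 0.0298
```

Cork at (584.8, 5.4), 8.2°, against the bearers at (585.7, 6.8), 8.3°. Step 1 is good. On to the drawer front.

Emit:
arm_command --targets '[[[0,0,-0.141],[-2.5,28,20],0],[[0,0,-0.141],[-2.5,28,20],0],[[0,0,-0.141],[-2.5,28,0],0],[[0,0,-0.141],[-2.5,28,0],0],[[0,0,-0.141],[-2.5,28,0],0],[[0,0,-0.141],[-2.5,28,0],0],[[0,0,-0.141],[-2.5,28,0],0],[[0,0,-0.141],[-2.5,28,0],0]]'

```text
t: 7.75
eef_pos: [0.565, 0.2316, 0.3969]
ee_rot: [3.138, -0.0, -0.99]
force: [0.3, -0.3, -0.1]
width: 0.0877
```

Emit:
arm_command --targets '[[[0,0,-0.141],[-2.5,28,0],0],[[0,0,-0.141],[-2.5,28,0],0],[[0,0,-0.141],[-2.5,28,0],0],[[0,0,-0.141],[-2.5,28,0],0],[[0,0,-0.141],[-2.5,26,0],0],[[0,0,0],[0,0,0],0],[[0,0,0],[0,0,0],0]]'

```text
t: 8.45
eef_pos: [0.5526, 0.3689, 0.3967]
ee_rot: [3.14, -0.003, -1.686]
force: [-0.2, 0.2, 0.4]
width: 0.0878
```

```bash
python3 w.py front1 0.016 552 369; python3 w.py front1b 0.052 552 369 .006
```

```text
tcp [552.6 368.9 396.7] yaw deg -96.6 [ 3.1396e+00 -2.7000e-03 -1.6860e+00] cam [0.543 0.288 0.377]
comp px [  262   102   114   203 19927] [552.3 369.7 213.6 109.3  83.3] centroid [551.2 359.7] zmed 0.0161
comp px [ 181  146   27   81 1116] [675.1 330.7  83.3  26.4  76.9] centroid [675.1 329.4] zmed 0.0211
tcp [552.8 368.3 397.2] yaw deg -96.64 [ 3.1400e+00 -2.2000e-03 -1.6866e+00] cam [0.543 0.288 0.377]
comp px [ 313  162   13  112 1366] [552.  369.6 107.9  11.1  83.1] centroid [551.9 366.9] zmed 0.0514
```

View pics/front1.png

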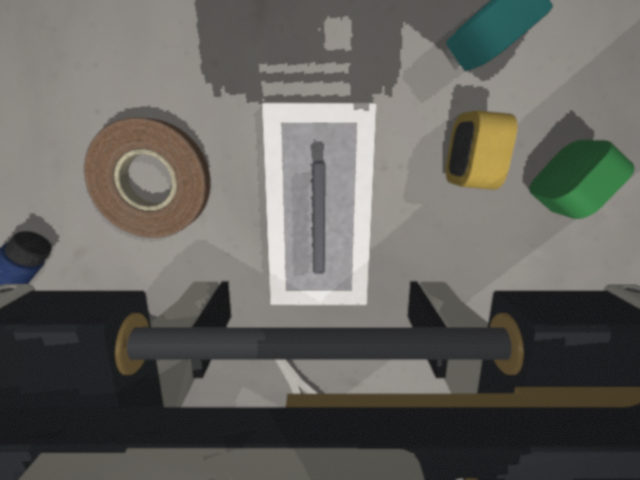

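Bar pull at px (313–326, 162–274), at (552.0, 369.6), 83.1°, its top at z 51 mm, as described. I grip it.

Emit:
arm_command --targets '[[[0,0,0],[-1,0,-45],0.3],[[0,0,0],[0,0.5,-45],0.3],[[0,0,0],[0,0,-45],0.3],[[0,0,0],[0,0,-40],0.3],[[0,0,0],[0,0,-19],0.3],[[0,0,0],[0,0,0],1],[[0,0,0],[0,0,0],1],[[0,0,0],[0,0,0],1]]' --squeeze 40

```text
t: 9.35
eef_pos: [0.5527, 0.3692, 0.2066]
ee_rot: [-3.14, 0.002, -1.689]
force: [0.1, 0.4, 0.7]
width: 0.0427
```

Emit:
arm_command --targets '[[[0,0,0],[0,0,0],1],[[0,0,0],[0,0,0],1],[[0,0,0],[0,0,0],1],[[0,0,0],[0,0,0],1]]'

```text
t: 9.75
eef_pos: [0.552, 0.3691, 0.2052]
ee_rot: [-3.141, 0.001, -1.689]
force: [-1.3, 0.1, 5.2]
width: 0.0116
```

Emit:
arm_command --targets '[[[0,0,0],[0,0,20],1],[[0,0,0],[0,0,40],1],[[0,0,0],[0,0,40],1],[[0,0,0],[0,0,30],1],[[0,0,0.026],[3.5,-25,0],1],[[0,0,0.026],[3.5,-40,0],1],[[0,0,0.026],[3.5,-40,0],1],[[0,0,0.026],[3.5,-40,0],1]]'

```text
t: 10.55
eef_pos: [0.5655, 0.2226, 0.3342]
ee_rot: [3.141, -0.0, -1.583]
force: [0.9, 0.4, -3.1]
width: 0.0116
```

Emit:
arm_command --targets '[[[0,0,0.026],[3.5,-40,0],1],[[0,0,0.026],[3.5,-40,0],1],[[0,0,0.026],[3.5,-40,0],1],[[0,0,0.026],[3.5,-40,0],1],[[0,0,0.026],[3,-35,0],1],[[0,0,0.028],[2,-23,0],1],[[0,0,0],[0,0,0],1],[[0,0,0],[0,0,0],1]]'

```text
t: 11.35
eef_pos: [0.5847, 0.0054, 0.3343]
ee_rot: [3.141, 0.0, -1.429]
force: [-0.2, -0.0, -2.1]
width: 0.0112
```

```bash
python3 w.py front2 0.15 585 6 .03; python3 - <<'E'
from h import *
p,d=grab_frame("top");cv2.imwrite("pics/top2.png",p[:,:,::-1])
E
```

```text
tcp [584.7   5.4 334.3] yaw deg -81.86 [ 3.1408e+00  2.0000e-04 -1.4286e+00] cam [ 0.596 -0.075  0.314]
comp px [  195    69   249   258 49123] [590.2 -37.5 123.1 105.5 -81.8] centroid [592.5 -53. ] zmed 0.1454
comp px [293 360  19  33 301] [586.1  55.8  21.1  10.  -83.1] centroid [585.8  59.1] zmed 0.1459
comp px [326 360  19  33 306] [568.   53.2  21.   10.1 -81.9] centroid [567.6  56.4] zmed 0.1459
```

View pics/front2.png

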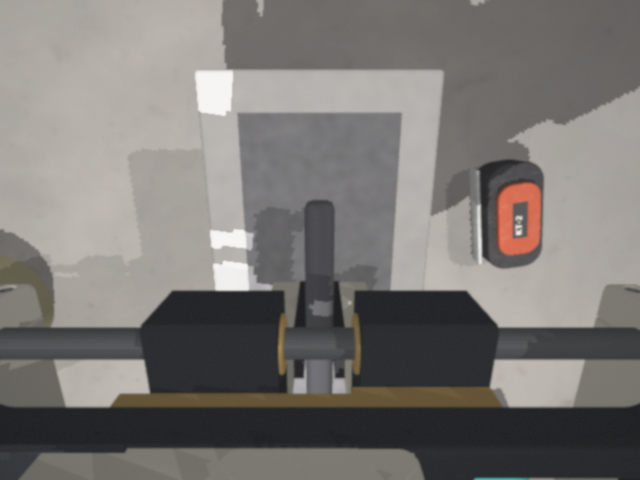

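The front is held level and square (px 195–443 at its far edge). I lower it onto the bearers.

Emit:
arm_command --targets '[[[0,0,0],[0.5,1,-30],1],[[0,0,0],[0,0,-35],1],[[0,0,0],[0,0,-20],1],[[0,0,0],[0,0,-8],1],[[0,0,0],[0,0,-4],1],[[0,0,0],[0,0,-1.5],1],[[0,0,0],[0,0,0],1],[[0,0,0],[0,0,0],1]]'

```text
t: 12.25
eef_pos: [0.5859, 0.0072, 0.2372]
ee_rot: [-3.14, 0.0, -1.427]
force: [-0.4, 0.4, -1.9]
width: 0.0115
```

Emit:
arm_command --targets '[[[0,0,0],[0,0,0],0.6],[[0,0,0],[0,0,0],0.6],[[0,0,0],[0,0,0],0.6],[[0,0,0],[0,0,20],0.6],[[0,0,0],[0,0,45],0.3],[[0,0,0],[0,0,45],0],[[0,0,0],[0,0,45],0],[[0,0,0],[0,0,0],0]]'

```text
t: 13.05
eef_pos: [0.587, 0.007, 0.3987]
ee_rot: [-3.13, 0.0, -1.426]
force: [1.6, 0.7, -0.5]
width: 0.0617
```

```bash
python3 w.py front3 0.046 585 6; python3 w.py front3b 0.082 585 6;
```

```text
tcp [587.    7.  398.7] yaw deg -81.69 [-3.1296e+00  1.0000e-04 -1.4258e+00] cam [ 0.598 -0.073  0.379]
comp px [  263    99   124   218 23093] [585.8   8.3 213.6 109.4 -81.8] centroid [587.3  -2.8] zmed 0.0466
tcp [586.2   7.1 395.2] yaw deg -81.73 [-3.1341e+00  8.0000e-04 -1.4265e+00] cam [ 0.597 -0.073  0.375]
comp px [ 314  163   15  123 1659] [585.8   7.4 108.2  11.6 -81.4] centroid [586.2   4.5] zmed 0.0819
```

View pics/front3.png

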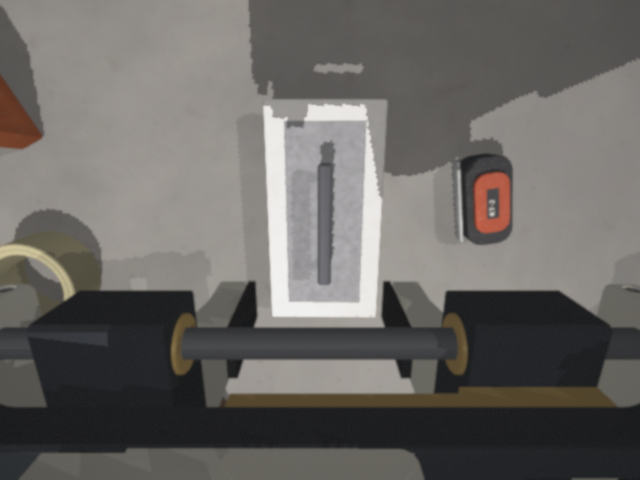

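Front at (585.8, 7.7), square to about 0.2°, upper face at z 46 mm. Step 2 is good. Next the trimmer, at px (455–512, 153–243).

Emit:
arm_command --targets '[[[0,0,0.043],[-40,-9.5,0],0],[[0,0,0.043],[-40,-9.5,0],0],[[0,0,0.043],[-40,-9,0],0],[[0,0,0.043],[-40,-9,0],0],[[0,0,0],[0,0,0],0],[[0,0,0],[0,0,0],0]]'

```text
t: 13.75
eef_pos: [0.4246, -0.0303, 0.3907]
ee_rot: [3.141, 0.0, -1.255]
force: [0.1, 0.1, 1.0]
width: 0.0875
```

```bash
python3 w.py trim1 0.037 426 -30; python3 - <<'E'
from h import *
c=camera_params("wrist");p,d=grab_frame("wrist");W=world(d,c)
near=np.hypot(W[...,0]-.426,W[...,1]+.03)<.075
for lo in(.006,.012,.02,.03):
    t=near&(W[...,2]>lo)&(W[...,2]<.06)
    k,l,s,_=cv2.connectedComponentsWithStats(t.astype(np.uint8));i=1+np.argmax(s[1:,4])
    print(lo,s[i],rect(W[l==i][:,:2]))
hsv=cv2.cvtColor(p,cv2.COLOR_RGB2HSV)
o=near&(hsv[...,0]<14)&(hsv[...,1]>140)&(hsv[...,2]>110)&(W[...,2]>.02); print("orange",rect(W[o][:,:2]),np.median(W[o][:,2]))
cv2.imwrite("pics/trimc.png",cv2.resize(p[100:300,220:420],(600,600))[:,:,::-1])
E
```

```text
tcp [424.6 -30.3 390.7] yaw deg -71.89 [ 3.1415e+00  1.0000e-04 -1.2548e+00] cam [ 0.449 -0.107  0.371]
comp px [196  98  18 184 617] [534.  -14.  177.3   3.8 -81.8] centroid [534.7 -21. ] zmed 0.0378
comp px [ 299  185   37   62 1954] [425.3 -29.4  60.5  34.6 -71.9] centroid [425.6 -29.4] zmed 0.0359
0.006 [ 292  168   50   91 4170] [426.1 -27.6  90.3  50.4 -73. ]
0.012 [ 292  168   50   91 4141] [426.2 -27.6  90.3  50.2 -73. ]
0.02 [ 295  169   47   90 3889] [424.6 -28.1  90.3  46.  -73. ]
0.03 [ 295  175   46   83 2336] [425.  -26.6  83.4  44.1 -72.4]
orange [425.  -28.4  58.8  32.9 -72.9] 0.03588583311157795
```

View pics/trimc.png

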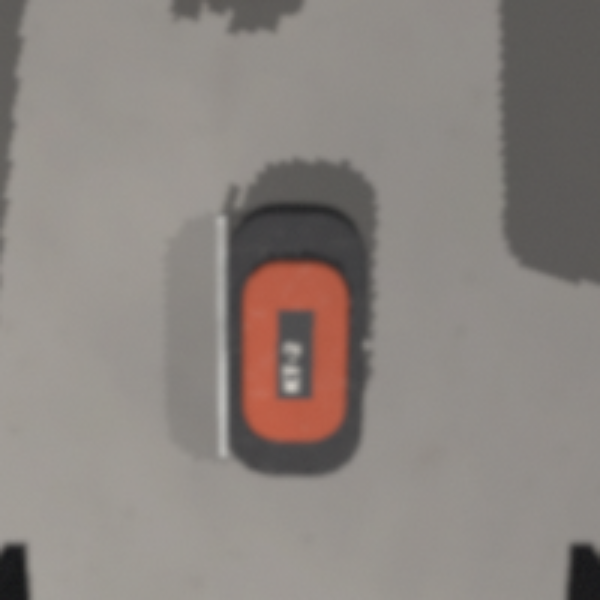

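Trimmer: 90.3x50.3 including the guide strip, centre (426, −28), −72.5°. I grip it.

Emit:
arm_command --targets '[[[0,0,-0.01],[1.3,2,-45],0],[[0,0,0],[0,0,-45],0],[[0,0,0],[0,0,-45],0],[[0,0,0],[0,0,-40],0],[[0,0,0],[0,0,-22],0],[[0,0,0],[0,0,-11],0],[[0,0,0],[0,0,0],1],[[0,0,0],[0,0,0],1]]' --squeeze 25

```text
t: 14.65
eef_pos: [0.4274, -0.0278, 0.1827]
ee_rot: [3.14, -0.0, -1.265]
force: [0.7, 0.1, 0.7]
width: 0.0766
```

Emit:
arm_command --targets '[[[0,0,0],[0,0,0],1],[[0,0,0],[0,0,0],1],[[0,0,0],[0,0,0],1],[[0,0,0],[0,0,0],1]]'

```text
t: 15.05
eef_pos: [0.427, -0.0279, 0.1838]
ee_rot: [-3.14, 0.0, -1.265]
force: [-0.5, 0.4, 3.9]
width: 0.0489
```

Emit:
arm_command --targets '[[[0,0,0],[0,0,25],1],[[0,0,0],[0,0,45],1],[[0,0,0],[0,0,50],1],[[0,0,0.141],[13.2,21.7,20],1],[[0,0,0.141],[13.2,21.7,0],1],[[0,0,0.141],[13.2,21.7,0],1],[[0,0,0.141],[13.2,21.7,0],1],[[0,0,0.141],[13.2,21.7,0],1]]'

```text
t: 15.85
eef_pos: [0.4928, 0.0813, 0.3232]
ee_rot: [-3.141, 0.0, -0.554]
force: [-0.0, -0.9, -1.1]
width: 0.0489
```

Emit:
arm_command --targets '[[[0,0,0.141],[13.2,21.7,0],1],[[0,0,0.141],[13.2,21.7,0],1],[[0,0,0.141],[13.2,21.7,0],1],[[0,0,0.141],[13.2,21.7,0],1],[[0,0,0.141],[13.2,21.7,0],1],[[0,0,0],[0,0,0],1],[[0,0,0],[0,0,0],1]]'

```text
t: 16.55
eef_pos: [0.5585, 0.1892, 0.3225]
ee_rot: [3.141, 0.001, 0.144]
force: [0.0, -1.0, -3.0]
width: 0.0485
```

```bash
python3 w.py trim2 0.046 585 6
```

```text
tcp [558.5 189.2 322.5] yaw deg 8.26 [3.1412e+00 1.4000e-03 1.4420e-01] cam [0.638 0.2   0.302]
comp px [  410   162   230   140 26253] [583.5  27.8 181.3 109.5 -81.7] centroid [589.2  38.6] zmed 0.0469
```

View pics/trim2.png

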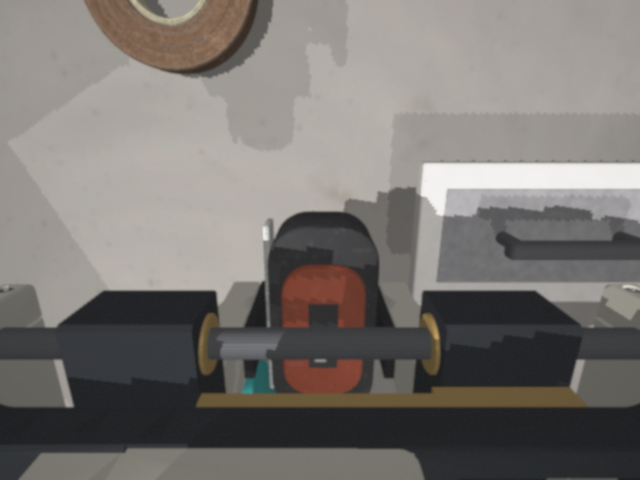

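Trimmer held at px (265–378, 212–395), coil clear at the top left, panel edge at px 420. I lower it, then open partly.

Emit:
arm_command --targets '[[[0,0,0],[0.5,-0.5,-45],1],[[0,0,0],[0,0,-45],1],[[0,0,0],[0,0,-30],1],[[0,0,0],[0,0,-12],1],[[0,0,0],[0,0,-5],1],[[0,0,0],[0,0,-1],1],[[0,0,0],[0,0,0],1],[[0,0,0],[0,0,0],0.25]]'

```text
t: 17.4
eef_pos: [0.5599, 0.1889, 0.1869]
ee_rot: [-3.14, -0.003, 0.145]
force: [-1.1, 0.1, -0.4]
width: 0.0525
```

Emit:
arm_command --targets '[[[0,0,0],[0,0,0],0.25],[[0,0,0],[0,0,0],0.25],[[0,0,0],[0,0,20],0.25],[[0,0,0],[0,0,45],0.25],[[0,0,0],[0,0,45],0],[[0,0,0],[0,0,45],0],[[0,0,0],[0,0,45],0],[[0,0,0],[0,0,0],0]]'

```text
t: 18.2
eef_pos: [0.5606, 0.189, 0.393]
ee_rot: [-3.138, -0.012, 0.146]
force: [0.5, 0.6, -0.8]
width: 0.0865
```

```bash
cat > chk.py <<'E'
import sys
from h import *
n,x,y,lo,hi,r=sys.argv[1],*map(float,sys.argv[2:7])
st=get_state();c=camera_params("wrist");p,d=grab_frame("wrist");W=world(d,c)
print("tcp",np.round(st["eef_pos"]*1000,1),np.degrees(st["ee_rot"][2]).round(2))
t=(np.hypot(W[...,0]-x/1000,W[...,1]-y/1000)<r/1000)&(W[...,2]>lo)&(W[...,2]<hi)&(d>0)
k,l,s,_=cv2.connectedComponentsWithStats(t.astype(np.uint8));i=1+np.argmax(s[1:,4])
print(s[i],rect(W[l==i][:,:2]),"z95",np.percentile(W[l==i][:,2],95).round(4));cv2.imwrite(f"pics/{n}.png",p[:,:,::-1])
E
python3 chk.py trim3 559 189 .008 .06 72; python3 w.py trim3b 0.046 585 6
```

```text
tcp [560.6 189.  393. ] 8.38
[ 296  171   50   90 4076] [558.7 187.8  89.6  50.4   7.5] z95 0.037
tcp [559.8 188.8 389.5] yaw deg 8.34 [-3.1383 -0.0072  0.1455] cam [0.639 0.2   0.37 ]
comp px [  393   160   247   115 24069] [585.9  10.3 216.1 109.8 -81.6] centroid [589.5  12.3] zmed 0.0468
```

View pics/trim3.png

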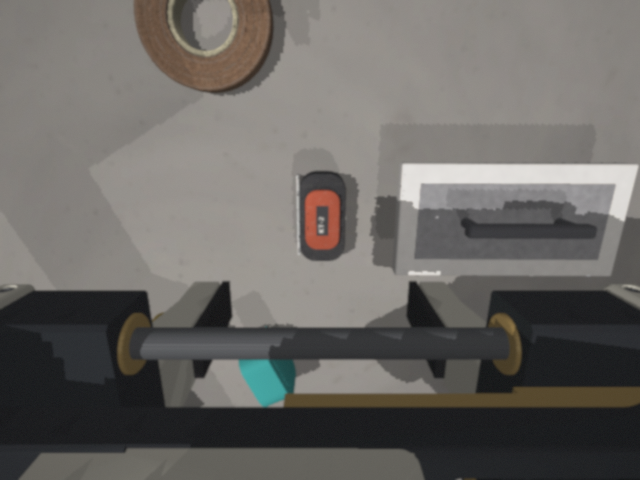

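Trimmer at (558.7, 187.8), 7.5°: gap 50±2 mm to the front, as wanted. Now the yellow tape measure.

Emit:
arm_command --targets '[[[0,0,-0.1366],[-11.7,9.5,0],0],[[0,0,-0.1366],[-11.7,9.5,0],0],[[0,0,-0.1366],[-11.7,9.5,0],0],[[0,0,-0.1366],[-11.7,9.5,0],0],[[0,0,-0.1366],[-11.7,9.5,0],0],[[0,0,-0.1366],[-11.7,9.5,0],0],[[0,0,-0.1366],[-11.7,9.5,0],0],[[0,0,-0.1366],[-11.7,9.5,0],0]]'

```text
t: 19.1
eef_pos: [0.4649, 0.2646, 0.3836]
ee_rot: [3.139, -0.0, -0.953]
force: [0.7, 0.3, -0.2]
width: 0.0874
```

Emit:
arm_command --targets '[[[0,0,-0.1366],[-11.7,9.5,0],0],[[0,0,-0.1366],[-11.7,9.5,0],0],[[0,0,-0.1366],[-11.7,9.5,0],0],[[0,0,-0.1366],[-11.7,9.5,0],0],[[0,0,-0.1366],[-11.7,9.5,0],0],[[0,0,-0.1366],[-11.7,9.5,0],0],[[0,0,0],[0,0,0],0],[[0,0,0],[0,0,0],0]]'

```text
t: 19.9
eef_pos: [0.3953, 0.3214, 0.3842]
ee_rot: [3.141, -0.002, -1.763]
force: [-0.5, 0.4, 0.4]
width: 0.0878
```

```bash
python3 chk.py tape1 396 321 .010 .09 60; python3 chk.py tape1b 396 321 .056 .09 60;
```

```text
tcp [395.3 321.4 384.2] -101.04
[ 299  183   41   76 2976] [394.9 322.6  65.3  36.7  78.6] z95 0.0642
tcp [395.5 321.3 384.4] -101.07
[ 300  192   40   67 2427] [394.9 324.1  61.6  35.   77.3] z95 0.0643
```

View pics/tape1.png

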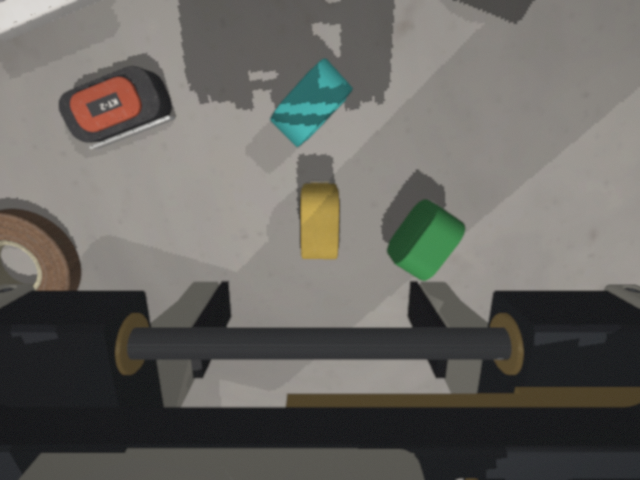

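Yellow tape at px (299–340, 183–259), centre (395, 322), 78.6°. The green block's corner at (388,240) is near the right finger's path, so I go down with the jaws opened to only about 58 mm.

Emit:
arm_command --targets '[[[0,0,0],[-0.5,0.5,0],0.34],[[0,0,0],[0,0,0],0.34],[[0,0,0],[0,0,-40],0.34],[[0,0,0],[0,0,-45],0.34],[[0,0,0],[0,0,-40],0.34],[[0,0,0],[0,0,-35],0.34],[[0,0,0],[0,0,-24],0.34],[[0,0,0],[0,0,0],0.34]]'

```text
t: 20.8
eef_pos: [0.3944, 0.3207, 0.1981]
ee_rot: [3.139, -0.006, -1.768]
force: [-0.2, 0.2, -0.1]
width: 0.0578
```

Emit:
arm_command --targets '[[[0,0,0],[0,0,0],1],[[0,0,0],[0,0,0],1],[[0,0,0],[0,0,0],1],[[0,0,0],[0,0,0],1],[[0,0,0],[0,0,0],1]]'

```text
t: 21.3
eef_pos: [0.3952, 0.3224, 0.2025]
ee_rot: [-3.141, 0.002, -1.767]
force: [-0.7, -0.9, 6.5]
width: 0.0339
```

Emit:
arm_command --targets '[[[0,0,0],[0,0,25],1],[[0,0,0],[0,0,45],1],[[0,0,0],[0,0,45],1],[[0,0,0],[0,0,35],1],[[0,0,-0.1024],[18,-40.7,0],1],[[0,0,-0.1024],[18,-40.7,0],1],[[0,0,-0.1024],[18,-40.7,0],1],[[0,0,-0.1024],[18,-40.7,0],1]]'

```text
t: 22.1
eef_pos: [0.4669, 0.1575, 0.3516]
ee_rot: [3.141, 0.001, -2.18]
force: [1.8, 0.2, -2.2]
width: 0.0337
```

Emit:
arm_command --targets '[[[0,0,-0.1024],[18,-40.7,0],1],[[0,0,-0.1024],[18,-40.7,0],1],[[0,0,-0.1024],[18,-40.7,0],1],[[0,0,-0.1024],[18,-40.7,0],1],[[0,0,-0.1024],[18,-40.7,0],1],[[0,0,-0.1024],[18,-40.7,0],1],[[0,0,-0.1024],[18,-40.7,0],1],[[0,0,-0.1024],[18,-40.7,0],1]]'

```text
t: 22.9
eef_pos: [0.6111, -0.1682, 0.3512]
ee_rot: [3.141, -0.0, -3.0]
force: [1.8, 1.2, -2.2]
width: 0.0339
```

Emit:
arm_command --targets '[[[0,0,0],[0,0,0],1],[[0,0,0],[0,0,0],1]]'

```text
t: 23.1
eef_pos: [0.6107, -0.1676, 0.3503]
ee_rot: [3.141, -0.001, -2.998]
force: [-0.7, 1.4, -2.4]
width: 0.0341
```

```bash
python3 w.py tape2 0.046 585 6
```

```text
tcp [ 610.7 -167.6  350.3] yaw deg -171.79 [ 3.1410e+00 -1.4000e-03 -2.9982e+00] cam [ 0.531 -0.18   0.33 ]
comp px [  399   163   241   127 27052] [585.1   4.6 210.8 108.7 -81.7] centroid [583.5  -6.2] zmed 0.0466
```

View pics/tape2.png

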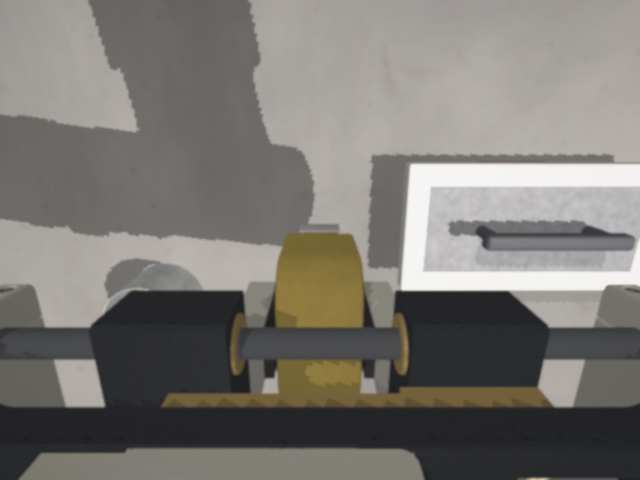

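Tape upright in the jaws at px (275–364, 235–395), the tin well off at (155,290). I lower and release.

Emit:
arm_command --targets '[[[0,0,0],[0.5,0.5,-45],1],[[0,0,0],[0,0,-45],1],[[0,0,0],[0,0,-35],1],[[0,0,0],[0,0,-15],1],[[0,0,0],[0,0,-6],1],[[0,0,0],[0,0,-1.5],1],[[0,0,0],[0,0,0],1],[[0,0,0],[0,0,0],1]]'

```text
t: 23.95
eef_pos: [0.612, -0.1656, 0.2052]
ee_rot: [-3.141, 0.002, -2.995]
force: [0.0, -0.8, -2.5]
width: 0.034
```

Emit:
arm_command --targets '[[[0,0,0],[0,0,0],0.4],[[0,0,0],[0,0,0],0.4],[[0,0,0],[0,0,0],0.4],[[0,0,0],[0,0,20],0.4],[[0,0,0],[0,0,45],0.4],[[0,0,0],[0,0,45],0.2],[[0,0,0],[0,0,45],0],[[0,0,0],[0,0,40],0]]'

```text
t: 24.75
eef_pos: [0.6112, -0.1661, 0.4016]
ee_rot: [-3.141, 0.002, -2.996]
force: [0.8, -0.0, 0.4]
width: 0.0709
```

```bash
python3 chk.py tape3 611 -167 .010 .09 60; python3 - <<'E'
from h import *
c=camera_params("top");p,d=grab_frame("top");cv2.imwrite("pics/top3.png",p[:,:,::-1]);W=world(d,c)
for n,x,y,lo,hi,r in(("front",585,7,.042,.052,130),("bar",585,7,.076,.09,80),("trim",559,188,.010,.06,65),("tape",611,-167,.01,.08,60),("coil",721,316,.016,.03,80),("tin",736,-320,.02,.07,60)):
    t=(np.hypot(W[...,0]-x/1000,W[...,1]-y/1000)<r/1000)&(W[...,2]>lo)&(W[...,2]<hi)&(d>0)
    k,l,s,_=cv2.connectedComponentsWithStats(t.astype(np.uint8))
    if k>1:
        i=1+np.argmax(s[1:,4]);print(n,rect(W[l==i][:,:2]))
E
```

```text
tcp [ 611.2 -166.1  401.6] -171.66
[ 300  179   39   72 2669] [ 612.4 -166.6   65.1   36.4    8.7] z95 0.0643
front [598.2 -78.3 110.2  41.9   6.6]
bar [ 5.922e+02 -4.220e+01  1.060e+01  4.500e+00  1.000e-01]
trim [558.1 186.9  89.8  51.5   8.4]
tape [ 611.7 -166.1   66.3   37.     9.5]
coil [720.3 316.  120.1 118.9  27.9]
tin [ 719.1 -339.8   36.1    6.8    7.3]
```

View pics/tape3.png

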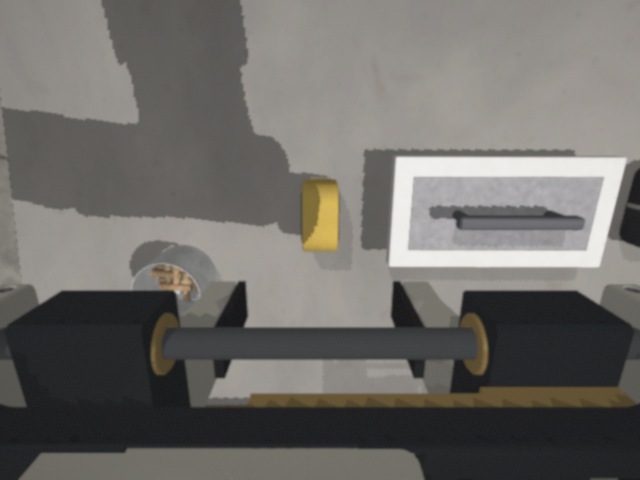

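View pics/top3.png

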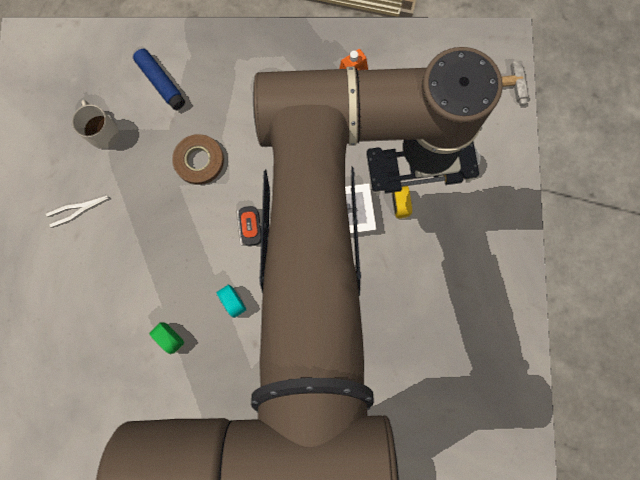

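Tape at (612.4, −166.6), 8.7°. I move the arm aside for a clear top view.

Emit:
arm_command --targets '[[[0,0,0],[-20,-40,0],0],[[0,0,0],[-20,-40,0],0],[[0,0,0],[-20,-40,0],0],[[0,0,0],[-20,-40,0],0],[[0,0,0],[-20,-40,0],0],[[0,0,0],[-20,-40,0],0],[[0,0,0],[-20,-40,0],0],[[0,0,0],[-20,-20,0],0]]'

```text
t: 25.65
eef_pos: [0.4501, -0.4685, 0.3982]
ee_rot: [-3.141, -0.0, -2.998]
force: [-0.5, 0.1, -0.8]
width: 0.0876
```

Emit:
arm_command --targets '[[[0,0,0],[-20,-20,0],0],[[0,0,0],[-20,-20,0],0],[[0,0,0],[0,0,0],0],[[0,0,0],[0,0,0],0]]'

```text
t: 26.05
eef_pos: [0.4109, -0.5063, 0.3985]
ee_rot: [3.142, 0.0, -2.998]
force: [0.3, 0.7, 1.1]
width: 0.0873
```

```bash
python3 - <<'E'
from h import *
c=camera_params("top");p,d=grab_frame("top");cv2.imwrite("pics/top4.png",p[:,:,::-1]);W=world(d,c)
R={}
for n,x,y,lo,hi,r in(("front",585,7,.042,.052,130),("bar",585,7,.074,.09,80),("trim",559,188,.010,.06,65),("tape",611,-167,.01,.08,60),("coil",721,316,.016,.03,80),("tin",736,-320,.02,.07,60)):
    t=(np.hypot(W[...,0]-x/1000,W[...,1]-y/1000)<r/1000)&(W[...,2]>lo)&(W[...,2]<hi)&(d>0)
    k,l,s,_=cv2.connectedComponentsWithStats(t.astype(np.uint8))
    if k>1:
        i=1+np.argmax(s[1:,4]);R[n]=rect(W[l==i][:,:2]);print(n,R[n])
b=np.radians(8.25);A=np.array([[np.cos(b),np.sin(b)],[-np.sin(b),np.cos(b)]])
print("front in bearers",A@(R["front"][:2]-[585,6.3]))
for n in("trim","tape"):print(n,A@(R[n][:2]-R["front"][:2]))
E
```

```text
front [586.2   8.4 215.1 111.1 -81.8]
bar [585.7   8.8 108.4  13.5 -82.4]
trim [558.3 187.   91.   50.6   9.2]
tape [ 613.9 -165.7   68.    36.9    8.6]
coil [720.9 316.4 119.9 118.9  66.6]
tin [ 714.7 -308.4   71.    69.4  -33.2]
front in bearers [1.48891617 1.90607677]
trim [ -1.9834914  180.75518184]
tape [   2.43127793 -176.27305207]
```

View pics/top4.png

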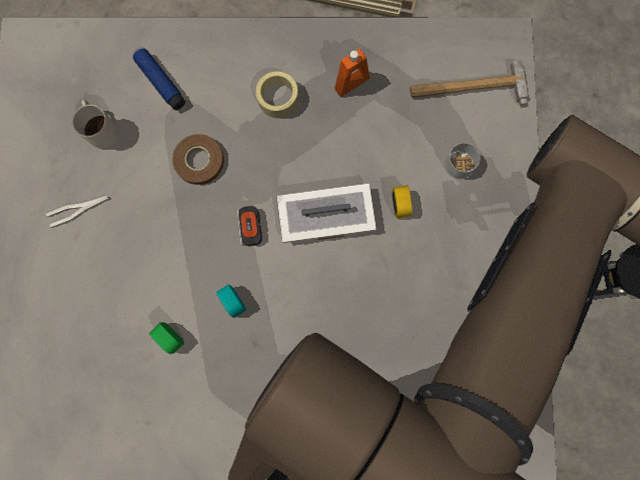

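The top view shows trimmer (250,226), front (327,212) and tape (402,201) in line. Coil (198,158) and tin (464,160) are at the same pixels as at the start. Everything is inside tolerance, so I hand in.

```bash
python3 -c "
from station import *
print(job_done())"
```

```text
the job is handed in; nothing more can be done
None
```

I finished the job in about 26 s of robot time and handed it in; no verdict is reported. The order was cork block between the bearers, drawer front across them, trimmer on the coil's side, then the yellow tape measure on the tin's side. Everything is released and the arm is clear.

My last checks against the limits:

| Item | Measured | Limit |
|---|---|---|
| Cork block, off centre between the bearers | about 1–2 mm, 0.1° | 12 mm across, 15 mm along, 10° |
| Drawer front, off centre | about 1.5 and 2 mm, under 0.5° | 15 mm, about 7° |
| Drawer front height (pull middle) | 76 mm, from its upper face at 46 mm | 72–80 mm |
| Trimmer, distance from front's centre | 181 mm, 2 mm off the end's middle, about 1° | 168–198 mm, 20 mm, 11° |
| Tape measure, distance from front's centre | 176 mm, 2.4 mm off the end's middle, under 0.5° | 161–191 mm, 20 mm, 11° |

- **Cork:** I measured it before the front covered it, so it was not seen again at the end.
- **Coil:** its measured position changed by less than 1 mm.
- **Tin:** my first reading, from part of its rim only, was about 20 mm from the final full one. The tin sits at the same pixels in the first and last pictures, so I trust that it did not move.
- **Camera agreement:** the wrist and top views differed by about 1–3 mm, and no check failed.

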